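# Dry-stack a laminated mallet head under its pressing weight

## Robot

A 6-joint arm with a two-finger parallel gripper is mounted at the origin on the work surface. World frame = base frame: x ahead of the robot, y to its left, z up, the work surface at z = 0. Lengths are in m, angles in degrees, forces in N, time in s.
With the tool pointing down it reaches from about 0.25 to 0.725 m from the base axis. Payload 9.7 kg.
Tool frame: the origin (TCP) lies at the very end of the fingers, on their centre line; the grasp point (between the pads) lies grasp_offset behind it (grasp_offset is the distance from the TCP to the grasp point, in m); z points along the fingers, y is the line along which they close (so a half turn about z gives the same grasp; the last joint's range is limited). The gripper opens to 85 mm and grips with 20 to 120 N. Pads are 22 mm wide; open, the fingers measure 114 mm over their backs; the gripper's body (76 mm by 85 mm) begins 54 mm behind the grasp point. The pads swing forward as they close: fully open they stand 13 mm farther back than shut.
Start: joints at [-64.343, 4.979, 10.078, 95.1, 0, 90], TCP at [0.238, -0.496, 0.231] pointing down, gripper open.
Joint ranges: [-179.16, 179.16], [-48.56, 103.87], [-65.8, 70.77], [-126.05, 130.52], [-82.76, 87.17], [-180, 180]. Speed limits (degrees/s): [127.2, 127.2, 147.25, 180, 180, 180].

## Interface

Orientations are given as [roll, pitch, yaw] about the fixed x, y, z axes, in that order (R = Rz(yaw) Ry(pitch) Rx(roll)).
In Python, from workcell import get_obs, camera, calibration, job_done, recognise, cut_out, mark_of, grasp_offset gives the robot as it stands.
- The arm moves only by the tool servo_tool, never from a script. Its argument "moves" is a list of rows, each a list of 3 entries, a list of its own where there are three numbers: the turn, a rotation vector about the tool's x, y, z in degrees, then the shift along the tool's x, y, z in m, then the opening in per cent of the stroke, from 0 (shut) to 100 (fully open). In form: [[[ax, ay, az], [x, y, z], claw], ...]. A call has 1 to 12 rows; each row shifts and turns the commanded pose from where the row before left it, along the tool's axes as they then stand; what a row does not reach is not made up. A row lasts 1/10 s, in which the tool goes at most 50 mm and 8.59 degrees, less where a joint would pass 70% of its speed; a pose out of reach is approached as far as the arm can. A call is refused whole if a number of a shift passes 0.05 or a number of a turn 8.59, either way. A call with a gripper value outside its range is refused whole. The fingers move at their own pace and stop on an object; "force" is the grip in N (left out, the last holds). Time passes only in rows, so rows that do not move let the fingers close. It gives the time, the measured TCP pose, the force, the opening and the grip force at its end, in the units of the state.
- get_obs(): the state, without advancing time (a new reading comes with each control period).
- camera(name): name is "scene" or "top" or "wrist"; returns (picture, depth): 480x640x3 uint8, red, green, blue; 480x640 float32, m along the optical axis (not along the pixel's ray), 0 where there is no reading.
- calibration(name): a dict with "camera_matrix" (3x3 intrinsics, pixels), "R" (3x3) and "t" (3): a world point X has camera coordinates R X + t. Camera axes: x right, y down, z forward; pixel columns grow to the right and rows downward; lengths in m; the calibration is good to about 2 mm. A picture is of the moment at which its call begins: read the wrist's pose just before it. calibration takes no time and is no camera call; for the wrist camera it gives the pose at the moment of the call.
- job_done(): hands the job in; it is judged then, once.
Trained networks look in the newest picture that a camera, given by its name, has taken for a name from the list of things; names that differ only in an ending like _2 or _b are one class to them, and where a whole thing is asked for, a point or a joint stands for the part that bears it (a point fixed in the world has none). Each returns a list of dicts, best first, with "score" (0 to 1); they miss things now and then, are a little off and sometimes report something else, mostly with a low value. They report only what shows in the picture. A call takes as long as a camera call. They do not tell look-alikes from the thing itself.
- recognise(name, camera): "xyz" ([x, y, z] in m, in the coordinates of the camera as it stood for that picture, good to about 4 mm: the middle of the surface that is visible of it).
- cut_out(name, camera): "mask" (480x640 bool, what is visible of it).
- mark_of(name, camera): "xyz" ([x, y, z] in m, in the coordinates of the camera as it stood for that picture, good to about 4 mm: a listed point, or the origin of a listed thing).
The state is a dict: "time": time; "q": joint angles; "qd": joint speeds; "joint_efforts": joint torques, N m; "ee_pos": TCP position; "tcp_rot": TCP orientation; "wrist_force": force on the tool from outside, world axes, zero at the start; "torque": the same for the moment, N m; "opening": finger opening in m; "grasp_force": force on a finger pad.
Only numpy, scipy, OpenCV 4.12 (cv2) and the standard library are available. Lean on these libraries where they do the work, as an engineer would, in place of code of your own. Each camera call takes 0.05 s, during which the arm holds its last target. There are 200 camera calls.

## Task

Dry-stack the mallet head flat on the glue-up board, square to the black outline and with its edges flush: first the dark cheek, then the two core blocks on its ends, the red-banded one at the board's red end and the blue-banded one at the blue end, their outer ends flush with the cheek's so that the handle slot stays open between them, then the orange cheek on top. Finally lower the steel weight onto the middle of the orange cheek, lengthwise and gripping plate up, without dropping it; leave the tin and the tape roll where they stand.

Things in the scene. Friction and masses are not known exactly. Their poses are not given: they have to be found in the camera images.
- board: Fixed plywood glue-up board lying on the bench, 164 x 80 mm, 18 mm thick. A thin black outline of 120 x 50 mm, centred on its top, shows where the mallet head goes. A red stripe 18 mm wide is painted along one short end, a blue stripe along the other. Origin: centre of its UNDERSIDE (top face 18 mm higher); x along the length towards the red end, y across, z up. May lie turned any way.
- dark_cheek_mid (a point): Very dark brown walnut cheek of the mallet head, loose flat wooden bar 120 x 50 x 20 mm (x, y, z), about 90 g. Origin at the block's centre (half-way up); x along the 120 mm length, z up at the start.
- red_core_mid (a point): Pale core block with a red band 14 mm wide painted round its middle, parallel to its 50 mm side; loose, 42 x 50 x 26 mm (x, y, z), about 45 g. The 42 mm side goes along the length of the mallet head. Origin at the block's centre (half-way up); x along the 42 mm side, z up at the start.
- blue_core_mid (a point): Pale core block, same as the other but with a blue band: 42 x 50 x 26 mm (x, y, z), about 45 g. Origin at the block's centre (half-way up); x along the 42 mm side, z up at the start.
- orange_cheek_mid (a point): Orange-brown cherry cheek of the mallet head, loose flat wooden bar 120 x 50 x 20 mm (x, y, z), about 90 g. Origin at the block's centre (half-way up); x along the 120 mm length, z up at the start.
- weight_mid (a point): Steel pressing weight, about 0.7 kg: dark base 84 x 46 x 25 mm (x, y, z) with an upright bright grip plate on its top centre, 60 mm long (x), 16 mm thick (y), from 25 to 65 mm above the underside. Origin on its middle axis 32.5 mm above its underside; x along the 84 mm length, z up.
- tin_mid (a point): Bystander: small round metal tin with a green lid, 46 mm across, 30 mm tall; origin at its centre, 15 mm up. Leave it alone.
- tape_mid (a point): Bystander: yellow roll of tape lying flat, 50 mm across, 24 mm tall; origin at its centre, 12 mm up. Leave it alone.
Things that resemble listed ones, but are neither listed nor needed, are in the scene too. Leave any green or purple look-alike of the part that bears dark_cheek_mid alone.

How it is judged:
By the outcome, as a careful person would: the job done as asked, in the order asked, and still so for the second after the job is handed in, with the robot touching nothing.
It also fails if it takes over 136 s, if anything falls off the work surface, if the arm or the gripper's body presses on something with over 40 N, if the wrist force passes 120 N, or if a joint passes its speed limit or range.

## Working session

There is one attempt and no reset: what is moved stays moved. The work goes in short steps, Python scripts to look and compute and a tool call to move; the robot and the scene stay as the last step left them, time stands still between calls to the robot, and variables do not carry over. Pictures are saved under pics/ and viewed, at most 14 in all, crops included, and the job is handed in when it is done.

Besides the shell and the picture viewer there is one more tool, called after "Emit:" as name([rows], argument=value, ...), one row to a line, values as JSON. servo_tool: Moves the arm, as the interface text tells. Its arguments: {"type":"object","properties":{"moves":{"type":"array"},"force":{"type":"number"}},"required":["moves"]}

```bash
ls; mkdir -p pics; python3 - <<'E'
from workcell import *
import cv2,numpy as np
print(grasp_offset, get_obs())
for c in ("scene","top"):
    p,d=camera(c); cv2.imwrite(f"pics/{c}0.png",p[:,:,::-1])
    k=calibration(c); print(c,np.round(k["camera_matrix"],1).tolist(),np.round(k["R"],3).tolist(),np.round(k["t"],3).tolist())
    for n in ["board","dark_cheek_mid","red_core_mid","blue_core_mid","orange_cheek_mid","weight_mid","tin_mid","tape_mid"]:
        for r in mark_of(n,c):
            if r["score"]>0.2: print(c,n,round(r["score"],2),np.round(k["R"].T@(np.array(r["xyz"])-k["t"]),3))
E
```

```text
pics
0.0187 {'time': 0.0, 'q': array([-6.43426331e+01,  5.01046051e+00,  1.00325122e+01,  9.50978213e+01,
        9.52705102e-04,  8.99983613e+01]), 'qd': array([-0.07782338, -0.0070042 , -0.07771535,  0.0323665 ,  0.06843601,
       -0.00564776]), 'joint_efforts': array([ 5.28429282e-04, -5.20384026e+01,  4.64804900e+01,  1.63408765e-02,
        7.58151396e-05,  1.78708154e-05]), 'ee_pos': array([ 0.23804879, -0.49556124,  0.2305718 ]), 'tcp_rot': array([-1.79924230e+02, -9.54871291e-04,  2.56590043e+01]), 'wrist_force': array([-0.75070225,  0.44342841, -0.13990145]), 'torque': array([0.03777102, 0.01621651, 0.03825119]), 'grasp_force': 0.0, 'opening': 0.08568080350568237}
scene [[489.0, 0.0, 322.2], [0.0, 489.0, 237.2], [0.0, 0.0, 1.0]] [[-0.354, 0.935, 0.018], [0.531, 0.217, -0.819], [-0.77, -0.281, -0.573]] [0.034, -0.248, 1.471]
scene board 0.65 [ 0.502 -0.037  0.   ]
scene dark_cheek_mid 0.92 [0.304 0.309 0.012]
scene dark_cheek_mid 0.63 [0.419 0.117 0.008]
scene dark_cheek_mid 0.63 [0.537 0.579 0.011]
scene dark_cheek_mid 0.62 [0.592 0.256 0.01 ]
scene dark_cheek_mid 0.28 [0.6
[... 244 characters left out ...]
e tape_mid 0.62 [ 0.639 -0.129  0.011]
top [[439.9, 0.0, 317.5], [0.0, 439.9, 243.7], [0.0, 0.0, 1.0]] [[-0.002, -1.0, 0.014], [-0.997, 0.001, -0.08], [0.079, -0.014, -0.997]] [0.137, 0.521, 1.011]
top board 0.89 [ 0.506 -0.041  0.001]
top board 0.25 [0.43  0.27  0.011]
top dark_cheek_mid 0.9 [0.595 0.254 0.009]
top dark_cheek_mid 0.85 [0.543 0.58  0.01 ]
top dark_cheek_mid 0.75 [0.42  0.122 0.011]
top dark_cheek_mid 0.66 [0.303 0.316 0.008]
top red_core_mid 0.78 [0.431 0.269 0.013]
top blue_core_mid 0.96 [ 0.592 -0.244  0.013]
top orange_cheek_mid 0.91 [ 0.429 -0.261  0.012]
top weight_mid 0.65 [0.702 0.003 0.032]
top tin_mid 0.71 [0.64  0.124 0.017]
top tape_mid 0.75 [ 0.638 -0.125  0.013]
```

View pics/top0.png

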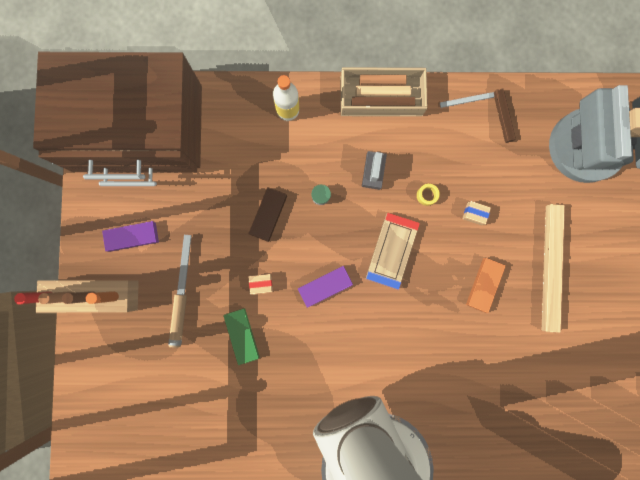

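View pics/scene0.png

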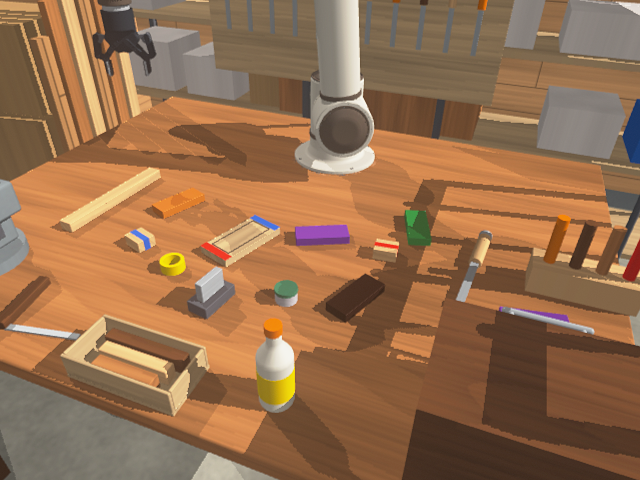

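The top view shows the board near (394,250), with its red end at (403,219) and blue end at (384,280). The dark cheek is at (268,214), the weight at (375,170), the red core at (260,284), the blue core at (477,212) and the orange cheek at (487,285). The look-alikes are purple at (325,286) and (130,236), and green at (241,336). The scene view agrees. Next I measure yaws and heights from both views.

```bash
cat > h.py <<'E'
from workcell import *
import cv2,numpy as np
def pts(c,d,mask):
    k=calibration(c);K=k["camera_matrix"];v,u=np.nonzero(mask&(d>0));z=d[v,u]
    P=np.c_[(u-K[0,2])/K[0,0]*z,(v-K[1,2])/K[1,1]*z,z]
    return (P-k["t"])@k["R"]
def rect(P,ztop=None,tol=.004):
    """centre, long side, short side, yaw of long side, height of the top face"""
    zt=np.percentile(P[:,2],80) if ztop is None else ztop
    Q=P[abs(P[:,2]-zt)<tol]
    (cx,cy),(w,h),a=cv2.minAreaRect((Q[:,:2]*1000).astype(np.float32))
    if w<h: w,h,a=h,w,a+90
    a=(a+90)%180-90
    return np.round([cx,cy,w,h,a,np.median(Q[:,2])*1000],1)
def near(n,c,xy):
    k=calibration(c);best=None
    d=camera_d[c]
    for m in cut_out(n,c):
        P=pts(c,d,m["mask"])
        if len(P)>20 and np.hypot(*(np.median(P[:,:2],0)-xy))<.06: return P
camera_d={}
def look(c):
    p,d=camera(c);camera_d[c]=d;return p,d
def go(xy,yaw,z=None):
    """turn about tool z, then shift in tool axes, from the measured pose"""
    o=get_obs();e=o["ee_pos"];y0=o["tcp_rot"][2];t=np.radians(yaw)
    d=np.array([*xy,e[2] if z is None else z])-e
    return "turn z %.2f  shift %s"%(-(yaw-y0),np.round([np.cos(t)*d[0]+np.sin(t)*d[1],np.sin(t)*d[0]-np.cos(t)*d[1],-d[2]],4)),"at",np.round(e,4),np.round(o["tcp_rot"],2)
E
python3 - <<'E'
from h import *
N={"board":(.504,-.039),"dark_cheek_mid":(.594,.255),"red_core_mid":(.429,.271),"blue_core_mid":(.592,-.242),"orange_cheek_mid":(.426,-.258),"weight_mid":(.7,.003)}
for c in ("top","scene"):
    look(c)
    for n,xy in N.items():
        P=near(n,c,xy); print(c,n,None if P is None else (rect(P),np.round(np.percentile(P[:,2],[5,50,95]),3)))
print(go((.594,.255),0,.25))
E
```

```text
top board (array([505.7, -39.6, 163.4,  79.7, -18.3,  17.9]), array([0.014, 0.018, 0.021]))
top dark_cheek_mid (array([592.3, 254.4, 119.3,  50.5, -21.4,  19.5]), array([0.015, 0.019, 0.022]))
top red_core_mid (array([428.2, 270.2,  50. ,  41.4, -83.7,  25.2]), array([0.021, 0.025, 0.028]))
top blue_core_mid (array([ 595.2, -240.8,   49.6,   42.3,   72.4,   25.8]), array([0.007, 0.025, 0.028]))
top orange_cheek_mid (array([ 424.5, -258.8,  119.9,   50.9,  -22.2,   19.6]), array([0.008, 0.019, 0.022]))
top weight_mid (array([698.5,   1.5,  59.5,  16.2,  -9.5,  64.2]), array([0.013, 0.025, 0.066]))
scene board (array([504.2, -37.6, 166.4,  83.5, -18.2,  16.8]), array([0.003, 0.016, 0.019]))
scene dark_cheek_mid None
scene red_core_mid (array([427.4, 272.3,  50.7,  46.4, -83. ,  24.5]), array([0.002, 0.023, 0.026]))
scene blue_core_mid (array([ 594.7, -239.2,   55.5,   41.5,   71.1,   24.8]), array([0.002, 0.023, 0.027]))
scene orange_cheek_mid (array([ 424.3, -255.9,  121.1,   55.2,  -21.5,   18.5]), array([0.003, 0.018, 0.02 ]))
scene weight_mid (array([701. ,  10.3,  59.9,  15. , -23. ,  53.3]), array([0.003, 0.024, 0.064]))
('turn z 25.65  shift [ 0.3559 -0.7508 -0.0187]', 'at', array([ 0.2381, -0.4958,  0.2313]), array([-180.  ,    0.  ,   25.65]))
```

Emit:
servo_tool([
  [[0,0,7.84],[0,0,0],100],
  [[0,0,7.84],[0,0,0],100],
  [[0,0,7.84],[0,0,0],100],
  [[0,0,7.84],[0,0,0],100],
  [[0,0,7.84],[0,0,0],100],
  [[0,0,7.84],[0,0,0],100],
  [[0,0,0],[0.003,-0.046,0],100],
  [[0,0,0],[0.003,-0.046,0],100],
  [[0,0,0],[0.003,-0.046,0],100],
  [[0,0,0],[0.003,-0.046,0],100],
  [[0,0,0],[0.003,-0.046,0],100],
  [[0,0,0],[0.003,-0.046,0],100],
])

```text
time: 2.8
ee_pos: [0.3559, -0.2437, 0.2315]
tcp_rot: [180.0, -0.0, -21.4]
wrist_force: [0.7, -1.2, -0.6]
opening: 0.0852
grasp_force: 0.0
```

Emit:
servo_tool([
  [[0,0,0],[0.003,-0.046,0],100],
  [[0,0,0],[0.003,-0.046,0],100],
  [[0,0,0],[0.003,-0.046,0],100],
  [[0,0,0],[0.003,-0.046,0],100],
  [[0,0,0],[0.003,-0.046,0],100],
  [[0,0,0],[0.003,-0.046,0],100],
  [[0,0,0],[0.003,-0.046,0],100],
  [[0,0,0],[0.003,-0.046,0],100],
  [[0,0,0],[0.003,-0.046,0],100],
  [[0,0,0],[0.003,-0.046,0],100],
  [[0,0,0],[0.003,-0.046,0],100],
  [[0,0,0],[0.003,-0.046,0],100],
])

```text
time: 4.0
ee_pos: [0.478, 0.0293, 0.2709]
tcp_rot: [-169.2, 0.2, -2.9]
wrist_force: [-0.1, 0.3, 0.6]
opening: 0.0851
grasp_force: 0.0
```

```bash
python3 - <<'E'
from h import *
p,d=look("wrist"); cv2.imwrite("pics/w1.png",p[:,:,::-1])
print(get_obs()["time"])
P=near("dark_cheek_mid","wrist",(.5925,.2545)); print(P is None or (rect(P),len(P)))
print(go((.5925,.2545),-21.4,.03))
k=calibration("wrist");print(np.round(-k["R"].T@k["t"],3))
E
```

```text
4.05
(array([589.3, 255.1, 120.4,  51.8, -21.6,  20.7]), 6270)
('turn z 18.60  shift [ 0.0242 -0.2508  0.2413]', 'at', array([0.4784, 0.0298, 0.2713]), array([-1.6915e+02,  1.0000e-01, -2.8000e+00]))
[ 0.55  -0.     0.412]
```

View pics/w1.png

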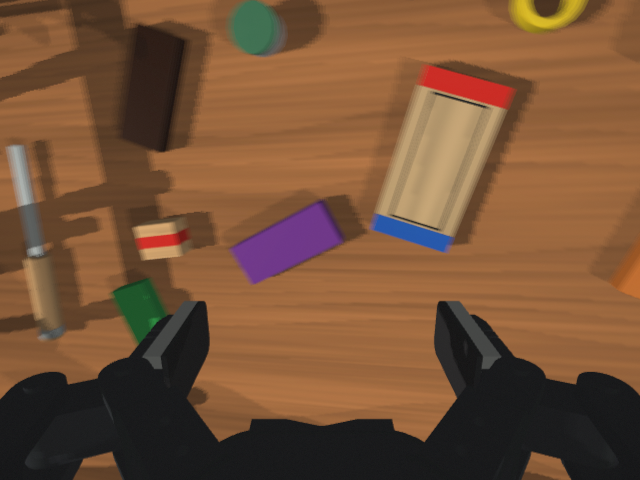

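The wrist view shows the board at (445,155), the dark cheek at (155,90) and the red core at (160,240). The tool is tilted by 11° and short of the commanded spot, so I check the joints.

```bash
python3 - <<'E'
from h import *
o=get_obs();print(np.round(o["q"],1),np.round(o["qd"],2),np.round(o["ee_pos"],3),np.round(o["tcp_rot"],2))
E
```

```text
[ -2.9  -4.    4.9  99.1  10.9 179.9] [-1.82 -0.57 -1.88 -0.44 -1.94  0.04] [0.478 0.03  0.271] [-1.6915e+02  1.0000e-01 -2.8000e+00]
```

Emit:
servo_tool([
  [[0,0,0],[0,0,0],100],
  [[0,0,0],[0,0,0],100],
])

```text
time: 4.3
ee_pos: [0.4776, 0.0279, 0.2704]
tcp_rot: [-169.2, 0.2, -3.0]
wrist_force: [0.5, 0.3, 0.0]
opening: 0.0851
grasp_force: 0.0
```

Joint 6 hit its +180° limit, so I should use the half-turned yaws near 160°. I untilt first, then turn the other way.

Emit:
servo_tool([
  [[-5.4,0,0],[0,0,0],100],
  [[-5.4,0,0],[0,0,0],100],
  [[0,0,-8.5],[0,0,0],100],
  [[0,0,-8.5],[0,0,0],100],
  [[0,0,-8.5],[0,0,0],100],
  [[0,0,-8.5],[0,0,0],100],
])

```text
time: 4.9
ee_pos: [0.4768, -0.001, 0.2705]
tcp_rot: [-178.9, -0.5, 33.5]
wrist_force: [0.2, 0.2, 0.1]
opening: 0.085
grasp_force: 0.0
```

Emit:
servo_tool([
  [[0,0,-8.5],[0,0,0],100],
  [[0,0,-8.5],[0,0,0],100],
  [[0,0,-8.5],[0,0,0],100],
  [[0,0,-8.5],[0,0,0],100],
  [[0,0,-8.5],[0,0,0],100],
  [[0,0,-8.5],[0,0,0],100],
  [[0,0,-8.5],[0,0,0],100],
  [[0,0,-8.5],[0,0,0],100],
  [[0,0,-8.5],[0,0,0],100],
  [[0,0,-8.5],[0,0,0],100],
  [[0,0,-8.5],[0,0,0],100],
  [[0,0,-8.5],[0,0,0],100],
])

```text
time: 6.1
ee_pos: [0.4768, -0.0011, 0.2705]
tcp_rot: [179.2, -1.0, 135.5]
wrist_force: [-0.4, -0.5, 0.4]
opening: 0.0859
grasp_force: 0.0
```

Emit:
servo_tool([
  [[0,0,-8.5],[0,0,0],100],
  [[0,0,-8.5],[0,0,0],100],
  [[0,0,0],[0,0,0],100],
  [[0,0,0],[0,0,0],100],
])

```text
time: 6.5
ee_pos: [0.4769, -0.0008, 0.2706]
tcp_rot: [179.0, -0.7, 152.0]
wrist_force: [-0.0, -0.2, 0.1]
opening: 0.0853
grasp_force: 0.0
```

```bash
python3 - <<'E'
from h import *
p,d=look("wrist")
print(get_obs()["time"],np.round(get_obs()["q"],1))
P=near("dark_cheek_mid","wrist",(.5925,.2545)); print(P is None or (rect(P),len(P)))
P=near("board","wrist",(.505,-.039)); print(P is None or (rect(P),len(P)))
print(go((.592,.2545),158.6,.15))
E
```

```text
6.55 [-0.8 -3.8  5.7 99.6  1.2 27.2]
(array([589.2, 254.9, 120.2,  51.5, -21.1,  20.3]), 6954)
(array([503.3, -39.6, 164.5,  80.1, -18.4,  18.8]), 11098)
('turn z -6.50  shift [-0.014   0.2794  0.1206]', 'at', array([ 0.4771, -0.0005,  0.2706]), array([178.97,  -0.72, 152.1 ]))
```

Emit:
servo_tool([
  [[1,-0.7,-6.6],[0,0,0],100],
  [[0,0,0],[-0.0019,0.0398,0],100],
  [[0,0,0],[-0.0019,0.0398,0],100],
  [[0,0,0],[-0.0019,0.0398,0],100],
  [[0,0,0],[-0.0019,0.0398,0],100],
  [[0,0,0],[-0.0019,0.0398,0],100],
  [[0,0,0],[-0.0019,0.0398,0],100],
  [[0,0,0],[-0.0019,0.0398,0],100],
  [[0,0,0],[0,0,0.042],100],
  [[0,0,0],[0,0,0.042],100],
  [[0,0,0],[0,0,0.042],100],
  [[0,0,0],[0,0,0.042],100],
])

```text
time: 7.85
ee_pos: [0.59, 0.255, 0.1011]
tcp_rot: [179.9, 0.0, 158.8]
wrist_force: [0.4, -0.1, -1.0]
opening: 0.0853
grasp_force: 0.0
```

Emit:
servo_tool([
  [[0,0,0],[0,0,0],100],
  [[0,0,0],[0,0,0],100],
  [[0,0,0],[0,0,0],100],
])

```text
time: 8.15
ee_pos: [0.5914, 0.2554, 0.1063]
tcp_rot: [179.8, 0.2, 158.8]
wrist_force: [-0.3, -0.0, 0.8]
opening: 0.0858
grasp_force: 0.0
```

```bash
python3 - <<'E'
from h import *
print(go((.5907,.2546),158.7,.004))
E
```

```text
('turn z 0.13  shift [ 0.0004 -0.001   0.1023]', 'at', array([0.5914, 0.2554, 0.1063]), array([179.77,   0.21, 158.83]))
```

Emit:
servo_tool([
  [[0,0,0],[0.0004,-0.001,0.03],100],
  [[0,0,0],[0,0,0.03],100],
  [[0,0,0],[0,0,0.025],100],
  [[0,0,0],[0,0,0.01],100],
  [[0,0,0],[0,0,0],100],
  [[0,0,0],[0,0,0],100],
  [[0,0,0],[0,0,0],100],
])

```text
time: 8.85
ee_pos: [0.5907, 0.2547, 0.0104]
tcp_rot: [179.8, 0.2, 158.9]
wrist_force: [-0.1, 0.3, -0.2]
opening: 0.0853
grasp_force: 0.0
```

Emit:
servo_tool([
  [[0,0,0],[0,0,0.006],100],
  [[0,0,0],[0,0,0],100],
  [[0,0,0],[0,0,0],40],
  [[0,0,0],[0,0,0],40],
  [[0,0,0],[0,0,0],40],
  [[0,0,0],[0,0,0],40],
  [[0,0,0],[0,0,0],40],
  [[0,0,0],[0,0,0],40],
], force=40)

```text
time: 9.65
ee_pos: [0.5897, 0.2543, 0.0023]
tcp_rot: [179.9, 0.1, 158.9]
wrist_force: [0.6, -0.1, 3.1]
opening: 0.0491
grasp_force: 42.5
```

Emit:
servo_tool([
  [[0,0,0],[0,0,-0.02],40],
  [[0,0,0],[0,0,-0.04],40],
  [[0,0,0],[0,0,-0.04],40],
  [[0,0,-2.8],[0,0,0],40],
  [[0,0,0],[-0.0014,-0.0383,0],40],
  [[0,0,0],[-0.0014,-0.0383,0],40],
  [[0,0,0],[-0.0014,-0.0383,0],40],
  [[0,0,0],[-0.0014,-0.0383,0],40],
  [[0,0,0],[-0.0014,-0.0383,0],40],
  [[0,0,0],[-0.0014,-0.0383,0],40],
  [[0,0,0],[-0.0014,-0.0383,0],40],
  [[0,0,0],[-0.0014,-0.0383,0],40],
])

```text
time: 10.85
ee_pos: [0.5029, -0.0416, 0.1015]
tcp_rot: [179.9, 0.0, 161.7]
wrist_force: [0.3, 0.6, -0.9]
opening: 0.0491
grasp_force: 42.1
```

Emit:
servo_tool([
  [[0,0,0],[0,0,0],40],
  [[0,0,0],[0,0,0],40],
  [[0,0,0],[0,0,0],40],
])

```text
time: 11.15
ee_pos: [0.5038, -0.0397, 0.1015]
tcp_rot: [179.9, 0.0, 161.7]
wrist_force: [-0.3, -0.1, 0.5]
opening: 0.0489
grasp_force: 42.2
```

```bash
python3 - <<'E'
from h import *
print(get_obs()["time"],go((.5045,-.0396),161.65,.0225))
p,d=look("top"); cv2.imwrite("pics/t2.png",cv2.resize(p[150:350,300:500,::-1],(600,600)))
P=near("dark_cheek_mid","top",(.505,-.04)); print(P is None or (rect(P),len(P)))
print(get_obs()["opening"])
E
```

```text
11.15 ('turn z 0.04  shift [-0.0006  0.0003  0.079 ]', 'at', array([ 0.5038, -0.0397,  0.1015]), array([1.7992e+02, 3.0000e-02, 1.6169e+02]))
(array([506.2, -39.5, 119. ,  49.8, -18.5, 118.6]), 613)
0.04921699753491975
```

Emit:
servo_tool([
  [[0,0,0],[0.0003,0,0.03],40],
  [[0,0,0],[0,0,0.03],40],
  [[0,0,0],[0,0,0.014],40],
  [[0,0,0],[0,0,0],40],
  [[0,0,0],[0,0,0],40],
  [[0,0,0],[0,0,0],40],
])

```text
time: 11.85
ee_pos: [0.5045, -0.04, 0.0292]
tcp_rot: [179.9, 0.2, 161.7]
wrist_force: [1.1, 0.3, -0.6]
opening: 0.0487
grasp_force: 42.1
```

```bash
python3 - <<'E'
from h import *
print(get_obs()["time"],go((.5045,-.0396),161.65,.0225))
look("top")
P=near("dark_cheek_mid","top",(.505,-.04)); print(P is None or (rect(P),len(P)))
E
```

```text
11.85 ('turn z 0.03  shift [0.0001 0.0004 0.0067]', 'at', array([ 0.5045, -0.04  ,  0.0292]), array([1.7990e+02, 1.7000e-01, 1.6168e+02]))
(array([507.1, -39. , 119.9,  49.4, -16.9,  46.3]), 493)
```

Emit:
servo_tool([
  [[0,0,0],[0.0003,0,0.006],40],
  [[0,0,0],[0,0,0.001],40],
  [[0,0,0],[0,0,0],40],
  [[0,0,0],[0,0,0],40],
])

```text
time: 12.35
ee_pos: [0.5032, -0.04, 0.0206]
tcp_rot: [179.9, 0.0, 161.7]
wrist_force: [-0.6, -0.3, -1.1]
opening: 0.0489
grasp_force: 42.2
```

Emit:
servo_tool([
  [[0,0,0],[0,0,0.0008],40],
  [[0,0,0],[0,0,0],40],
  [[0,0,0],[0,0,0],85],
  [[0,0,0],[0,0,0],85],
  [[0,0,0],[0,0,0],85],
  [[0,0,0],[0,0,0],85],
  [[0,0,0],[0,0,-0.02],85],
  [[0,0,0],[0,0,-0.03],100],
  [[0,0,0],[0,0,-0.04],100],
  [[0,0,0],[0,0,-0.04],100],
])

```text
time: 13.35
ee_pos: [0.5026, -0.0401, 0.151]
tcp_rot: [179.9, 0.0, 161.7]
wrist_force: [1.8, -0.0, 0.8]
opening: 0.0853
grasp_force: 0.0
```

```bash
python3 - <<'E'
from h import *
p,_=look("top");print(get_obs()["time"])
for n,xy in {"board":(.504,-.039),"dark_cheek_mid":(.505,-.04)}.items():
    P=near(n,"top",xy); print(n,P is None or (rect(P),len(P)))
print(go((.4287,.271),186.2,.12))
E
```

```text
13.4
board (array([505.7, -39.8, 163.7,  79.9, -18.6,  18.2]), 933)
dark_cheek_mid (array([505.5, -40.3, 118.9,  50.7, -19. ,  37.6]), 695)
('turn z -24.53  shift [0.0417 0.3176 0.0326]', 'at', array([ 0.5045, -0.0402,  0.1526]), array([179.86,   0.32, 161.67]))
```

Emit:
servo_tool([
  [[0,0,-8.2],[0,0,0],100],
  [[0,0,-8.2],[0,0,0],100],
  [[0,0,-8.2],[0,0,0],100],
  [[0,0,0],[0.0054,0.0396,0],100],
  [[0,0,0],[0.0054,0.0396,0],100],
  [[0,0,0],[0.0054,0.0396,0],100],
  [[0,0,0],[0.0054,0.0396,0],100],
  [[0,0,0],[0.0054,0.0396,0],100],
  [[0,0,0],[0.0054,0.0396,0],100],
  [[0,0,0],[0.0054,0.0396,0],100],
  [[0,0,0],[0.0054,0.0396,0],100],
  [[0,0,0],[0,0,0],100],
])

```text
time: 14.7
ee_pos: [0.4239, 0.2733, 0.1483]
tcp_rot: [180.0, -0.0, -173.5]
wrist_force: [0.8, -0.0, 0.3]
opening: 0.0856
grasp_force: 0.0
```

```bash
python3 - <<'E'
from h import *
p,d=look("wrist");cv2.imwrite("pics/w3.png",p[:,:,::-1])
for n,xy in {"board":(.504,-.039),"dark_cheek_mid":(.505,-.04),"red_core_mid":(.428,.27)}.items():
    P=near(n,"wrist",xy); print(n,P is None or (rect(P),len(P)))
look("top");P=near("red_core_mid","top",(.428,.27)); print(P is None or (rect(P),len(P)))
print(go((.427,.2703),186.2,.007))
E
```

```text
board True
dark_cheek_mid True
red_core_mid (array([426.6, 266.7,  50.3,  42. , -84. ,  27.4]), 4394)
True
('turn z -360.01  shift [-0.0013  0.0011  0.1427]', 'at', array([0.4258, 0.2691, 0.1497]), array([ 1.7998e+02,  5.0000e-02, -1.7381e+02]))
```

View pics/w3.png

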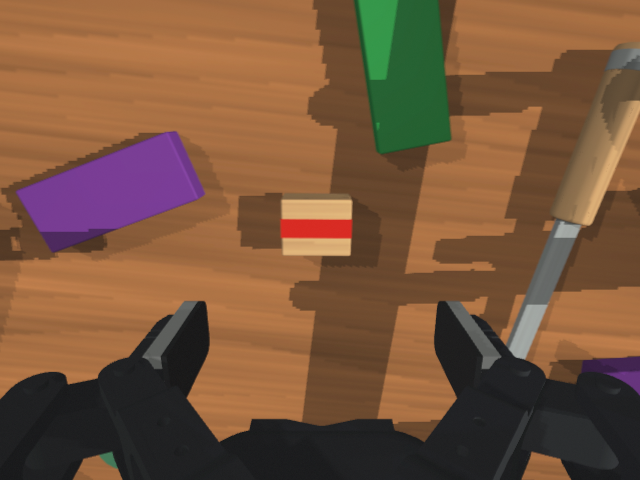

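The red core sits at (316,225) in the wrist view, centred between the fingers and clear of the purple and green pieces.

Emit:
servo_tool([
  [[0,0,0],[-0.0013,0.0005,0.035],100],
  [[0,0,0],[0,0,0.035],100],
  [[0,0,0],[0,0,0.035],100],
  [[0,0,0],[0,0,0.025],100],
  [[0,0,0],[0,0,0.005],100],
  [[0,0,0],[0,0,0],100],
  [[0,0,0],[0,0,0],100],
  [[0,0,0],[0,0,0],100],
])

```text
time: 15.8
ee_pos: [0.4279, 0.2712, 0.0168]
tcp_rot: [179.9, 0.2, -173.7]
wrist_force: [0.7, -0.0, 0.6]
opening: 0.0854
grasp_force: 0.0
```

Emit:
servo_tool([
  [[0,0,0],[0,0,0.01],100],
  [[0,0,0],[0,0,0.001],100],
  [[0,0,0],[0,0,0],100],
  [[0,0,0],[0,0,0],40],
  [[0,0,0],[0,0,0],40],
  [[0,0,0],[0,0,0],40],
  [[0,0,0],[0,0,0],40],
  [[0,0,0],[0,0,0],40],
  [[0,0,0],[0,0,0],40],
], force=35)

```text
time: 16.7
ee_pos: [0.4271, 0.271, 0.0044]
tcp_rot: [179.9, 0.1, -173.7]
wrist_force: [0.1, -0.4, 3.4]
opening: 0.0492
grasp_force: 37.3
```

```bash
python3 - <<'E'
from h import *
o=[get_obs() for _ in range(5)];print(o[0]["time"],np.round([x["ee_pos"] for x in o],4).tolist(),o[0]["tcp_rot"])
b=np.array([.5045,-.0396]);t=np.radians(-18.4);print(b+.039*np.array([np.cos(t),np.sin(t)]),b-.039*np.array([np.cos(t),np.sin(t)]))
E
```

```text
16.7 [[0.4271, 0.271, 0.0044], [0.4271, 0.271, 0.0044], [0.4271, 0.271, 0.0044], [0.4271, 0.271, 0.0044], [0.4271, 0.271, 0.0044]] [ 1.79939123e+02  9.97258324e-02 -1.73729606e+02]
[ 0.54150616 -0.05191031] [ 0.46749384 -0.02728969]
```

Emit:
servo_tool([
  [[0,0,0],[0,0,-0.02],40],
  [[0,0,0],[0,0,-0.04],40],
  [[0,0,0],[0,0,-0.04],40],
  [[0,0,8.22],[0,0,0],40],
  [[0,0,8.22],[0,0,0],40],
  [[0,0,8.22],[0,0,0],40],
  [[0,0,0],[-0.0234,-0.03,0],40],
  [[0,0,0],[-0.0234,-0.03,0],40],
  [[0,0,0],[-0.0234,-0.03,0],40],
])

```text
time: 17.6
ee_pos: [0.4651, 0.1621, 0.1037]
tcp_rot: [180.0, 0.0, 161.7]
wrist_force: [1.1, -0.2, -0.2]
opening: 0.0495
grasp_force: 36.8
```

Emit:
servo_tool([
  [[0,0,0],[-0.0234,-0.03,0],40],
  [[0,0,0],[-0.0234,-0.03,0],40],
  [[0,0,0],[-0.0234,-0.03,0],40],
  [[0,0,0],[-0.0234,-0.03,0],40],
  [[0,0,0],[-0.0234,-0.03,0],40],
  [[0,0,0],[-0.0234,-0.03,0],40],
  [[0,0,0],[0,0,0],40],
  [[0,0,0],[0,0,0],40],
  [[0,0,0],[0,0,0],40],
])

```text
time: 18.5
ee_pos: [0.5411, -0.0514, 0.1037]
tcp_rot: [179.9, 0.0, 161.6]
wrist_force: [-0.1, 0.7, -0.2]
opening: 0.0491
grasp_force: 36.8
```

```bash
python3 - <<'E'
from h import *
print(get_obs()["time"],go((.5415,-.0519),161.6,.0434))
p,_=look("top")
for n,xy in {"red_core_mid":(.542,-.05)}.items():
    P=near(n,"top",xy); print(n,P is None or (rect(P),len(P)))
E
```

```text
18.5 ('turn z 0.03  shift [-0.0005 -0.0004  0.0603]', 'at', array([ 0.5411, -0.0514,  0.1037]), array([1.7993e+02, 1.0000e-02, 1.6163e+02]))
red_core_mid (array([528.5, -44.5,  45.7,  13.2,  70.7, 124.4]), 131)
```

Emit:
servo_tool([
  [[0,0,0],[-0.0004,-0.0003,0.03],40],
  [[0,0,0],[0,0,0.02],40],
  [[0,0,0],[0,0,0.006],40],
  [[0,0,0],[0,0,0],40],
  [[0,0,0],[0,0,0],40],
  [[0,0,0],[0,0,0],40],
  [[0,0,0],[0,0,0],40],
])

```text
time: 19.3
ee_pos: [0.5424, -0.0523, 0.0489]
tcp_rot: [179.9, 0.1, 161.6]
wrist_force: [-0.0, 0.2, -0.2]
opening: 0.0493
grasp_force: 36.8
```

```bash
python3 - <<'E'
from h import *
print(get_obs()["time"],go((.5415,-.0519),161.6,.0424))
p,_=look("top")
for n,xy in {"dark_cheek_mid":(.505,-.04),"board":(.505,-.04),"red_core_mid":(.535,-.05)}.items():
    P=near(n,"top",xy); print(n,P is None or (rect(P),len(P)))
cv2.imwrite("pics/t4.png",cv2.resize(p[200:300,340:440,::-1],(600,600),interpolation=cv2.INTER_CUBIC))
E
```

```text
19.3 ('turn z 0.01  shift [0.0009 0.0001 0.0065]', 'at', array([ 0.5424, -0.0523,  0.0489]), array([1.7991e+02, 1.3000e-01, 1.6161e+02]))
dark_cheek_mid (array([486.6, -33.6,  78.4,  50.5, -18.5,  37.5]), 810)
board (array([505.2, -39.9, 163. ,  79.9, -18.8,  17.8]), 901)
red_core_mid (array([531.9, -36.4,  26.8,  11.1,  70.3,  70.1]), 59)
```

View pics/t4.png

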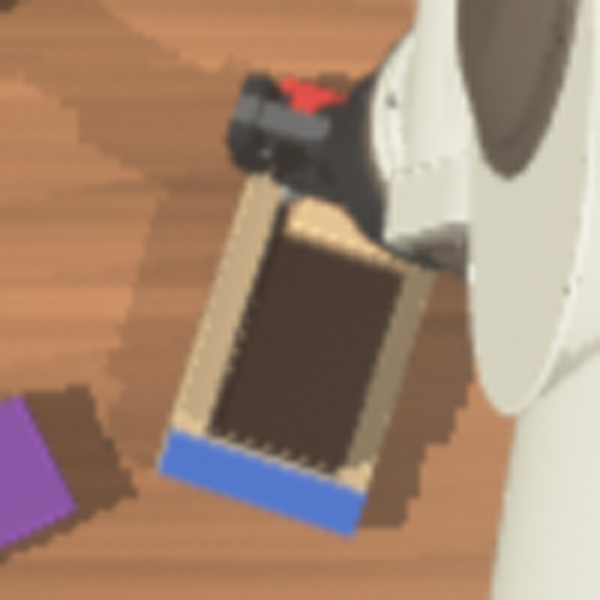

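The crop shows the dark cheek inside the outline on the board and the held red core coming down at the red end. I lower it the last 6.5 mm.

Emit:
servo_tool([
  [[0,0,0],[0.0003,0,0.005],40],
  [[0,0,0],[0,0,0.001],40],
  [[0,0,0],[0,0,0],40],
  [[0,0,0],[0,0,0],40],
  [[0,0,0],[0,0,0],40],
])

```text
time: 20.0
ee_pos: [0.5418, -0.0522, 0.0424]
tcp_rot: [179.9, 0.1, 161.6]
wrist_force: [-1.9, -0.7, 5.8]
opening: 0.0492
grasp_force: 37.5
```

Emit:
servo_tool([
  [[0,0,0],[0,0,0],85],
  [[0,0,0],[0,0,0],85],
  [[0,0,0],[0,0,0],85],
  [[0,0,0],[0,0,0],85],
  [[0,0,0],[0,0,-0.02],85],
  [[0,0,0],[0,0,-0.03],85],
  [[0,0,0],[0,0,-0.03],100],
  [[0,0,0],[0,0,-0.03],100],
])

```text
time: 20.8
ee_pos: [0.5412, -0.0522, 0.1529]
tcp_rot: [179.9, 0.0, 161.6]
wrist_force: [0.5, -0.4, 0.2]
opening: 0.0856
grasp_force: 0.0
```

Emit:
servo_tool([
  [[0,0,-0.8],[0,0,0],100],
  [[0,0,0],[-0.0214,-0.0328,0],100],
  [[0,0,0],[-0.0214,-0.0328,0],100],
  [[0,0,0],[-0.0214,-0.0328,0],100],
  [[0,0,0],[-0.0214,-0.0328,0],100],
  [[0,0,0],[-0.0214,-0.0328,0],100],
  [[0,0,0],[0,0,0],100],
  [[0,0,0],[0,0,0],100],
  [[0,0,0],[0,0,0],100],
])

```text
time: 21.7
ee_pos: [0.5936, -0.2402, 0.1514]
tcp_rot: [179.9, 0.0, 162.4]
wrist_force: [0.1, 0.1, -0.3]
opening: 0.0854
grasp_force: 0.0
```

```bash
python3 - <<'E'
from h import *
print(get_obs()["time"],go((.594,-.2408),162.4,.006))
for c in ("top","wrist"):
  p,_=look(c);cv2.imwrite(f"pics/{c}5.png",p[:,:,::-1])
  for n,xy in {"dark_cheek_mid":(.505,-.04),"board":(.505,-.04),"red_core_mid":(.542,-.05),"blue_core_mid":(.594,-.24),"orange_cheek_mid":(.4245,-.2588)}.items():
    P=near(n,c,xy); print(c,n,P is None or (rect(P),len(P)))
E
```

```text
21.7 ('turn z 0.04  shift [-0.0005 -0.0004  0.1454]', 'at', array([ 0.5936, -0.2402,  0.1514]), array([179.92,   0.  , 162.44]))
top dark_cheek_mid (array([486.4, -33.5,  78. ,  50.4, -18.8,  37.6]), 767)
top board (array([505.6, -39.9, 163.5,  80.3, -18.4,  18. ]), 1150)
top red_core_mid (array([542.4, -52.2,  50.4,  40.9,  71.8,  63.7]), 463)
top blue_core_mid (array([ 595.1, -241. ,   50.6,   41.9,   71.6,   25.7]), 461)
top orange_cheek_mid (array([ 424.3, -258.7,  119.9,   51.6,  -22. ,   19.6]), 1228)
wrist dark_cheek_mid (array([534.3, -51. ,  54.4,  51.5, -18.5,  37.9]), 2780)
wrist board True
wrist red_core_mid True
wrist blue_core_mid (array([ 592.6, -241.8,   50.2,   42.6,   71.6,   26.3]), 4232)
wrist orange_cheek_mid (array([ 454.8, -273. ,   50.2,   48.9,   68.2,   20.2]), 6658)
```

View pics/wrist5.png

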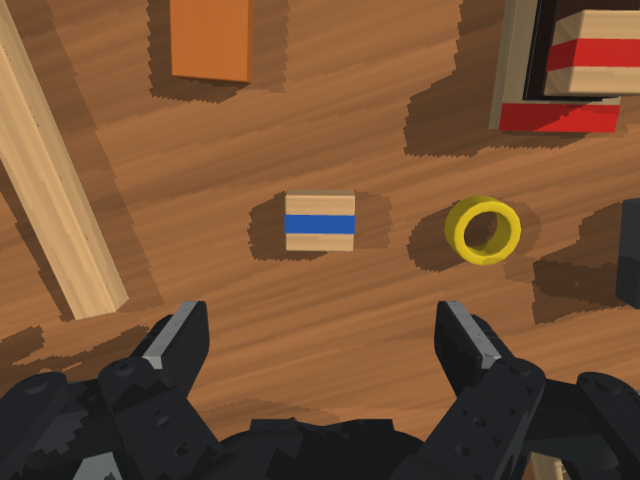

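Emit:
servo_tool([
  [[0,0,0.6],[-0.0003,0,0.035],100],
  [[0,0,0],[0,0,0.035],100],
  [[0,0,0],[0,0,0.035],100],
  [[0,0,0],[0,0,0.025],100],
  [[0,0,0],[0,0,0.01],100],
  [[0,0,0],[0,0,0],100],
  [[0,0,0],[0,0,0],100],
  [[0,0,0],[0,0,0],100],
])

```text
time: 23.1
ee_pos: [0.5953, -0.2413, 0.0138]
tcp_rot: [179.9, 0.2, 161.8]
wrist_force: [-0.3, 0.5, 0.7]
opening: 0.0857
grasp_force: 0.0
```

Emit:
servo_tool([
  [[0,0,0],[0.0003,0,0.007],100],
  [[0,0,0],[0,0,0.001],100],
  [[0,0,0],[0,0,0],100],
  [[0,0,0],[0,0,0],40],
  [[0,0,0],[0,0,0],40],
  [[0,0,0],[0,0,0],40],
  [[0,0,0],[0,0,0],40],
  [[0,0,0],[0,0,0],40],
  [[0,0,0],[0,0,0],40],
], force=35)

```text
time: 24.0
ee_pos: [0.5942, -0.2409, 0.0041]
tcp_rot: [179.9, 0.1, 161.8]
wrist_force: [0.8, 0.4, 2.4]
opening: 0.0492
grasp_force: 37.6
```

Emit:
servo_tool([
  [[0,0,0],[0,0,-0.02],40],
  [[0,0,0],[0,0,-0.04],40],
  [[0,0,0],[0,0,-0.04],40],
  [[0,0,0.2],[0,0,-0.01],40],
  [[0,0,0],[0.0268,0.0232,0],40],
  [[0,0,0],[0.0268,0.0232,0],40],
  [[0,0,0],[0.0268,0.0232,0],40],
  [[0,0,0],[0.0268,0.0232,0],40],
  [[0,0,0],[0.0268,0.0232,0],40],
  [[0,0,0],[0.0268,0.0232,0],40],
  [[0,0,0],[0.0268,0.0232,0],40],
  [[0,0,0],[0,0,0],40],
])

```text
time: 25.2
ee_pos: [0.4652, -0.0252, 0.1135]
tcp_rot: [179.9, -0.0, 161.8]
wrist_force: [1.2, -0.3, -0.5]
opening: 0.0491
grasp_force: 37.2
```

Emit:
servo_tool([
  [[0,0,0],[0,0,0],40],
  [[0,0,0],[0,0,0],40],
])

```text
time: 25.4
ee_pos: [0.4674, -0.028, 0.1136]
tcp_rot: [179.9, 0.0, 161.6]
wrist_force: [0.1, -0.4, -0.4]
opening: 0.0496
grasp_force: 37.2
```

```bash
python3 - <<'E'
from h import *
print(get_obs()["time"],go((.4675,-.0273),161.6,.0421))
E
```

```text
25.4 ('turn z -0.00  shift [0.0001 0.0007 0.0715]', 'at', array([ 0.4674, -0.028 ,  0.1136]), array([1.7994e+02, 4.0000e-02, 1.6160e+02]))
```

Emit:
servo_tool([
  [[0,0,0],[0,0.0003,0.03],40],
  [[0,0,0],[0,0,0.025],40],
  [[0,0,0],[0,0,0.01],40],
  [[0,0,0],[0,0,0],40],
  [[0,0,0],[0,0,0],40],
  [[0,0,0],[0,0,0],40],
  [[0,0,0],[0,0,0],40],
])

```text
time: 26.1
ee_pos: [0.468, -0.0274, 0.0499]
tcp_rot: [179.9, 0.1, 161.6]
wrist_force: [0.2, 0.4, -0.4]
opening: 0.0493
grasp_force: 37.2
```

Emit:
servo_tool([
  [[0,0,0],[0,0,0.006],40],
  [[0,0,0],[0,0,0.001],40],
  [[0,0,0],[0,0,0],40],
  [[0,0,0],[0,0,0],40],
  [[0,0,0],[0,0,0],40],
])

```text
time: 26.6
ee_pos: [0.4675, -0.0273, 0.042]
tcp_rot: [179.9, 0.1, 161.6]
wrist_force: [-0.3, 0.1, 3.9]
opening: 0.049
grasp_force: 37.5
```

Emit:
servo_tool([
  [[0,0,0],[0,0,0],85],
  [[0,0,0],[0,0,0],85],
  [[0,0,0],[0,0,0],85],
  [[0,0,0],[0,0,0],85],
  [[0,0,0],[0,0,-0.02],85],
  [[0,0,0],[0,0,-0.03],85],
  [[0,0,0],[0,0,-0.03],100],
  [[0,0,0],[0,0,-0.03],100],
])

```text
time: 27.4
ee_pos: [0.4669, -0.0274, 0.1529]
tcp_rot: [179.9, 0.0, 161.6]
wrist_force: [0.3, -0.7, 0.3]
opening: 0.0856
grasp_force: 0.0
```

Emit:
servo_tool([
  [[0,0,3.7],[0,0,0],100],
  [[0,0,0],[-0.0077,-0.0385,0],100],
  [[0,0,0],[-0.0077,-0.0385,0],100],
  [[0,0,0],[-0.0077,-0.0385,0],100],
  [[0,0,0],[-0.0077,-0.0385,0],100],
  [[0,0,0],[-0.0077,-0.0385,0],100],
  [[0,0,0],[-0.0077,-0.0385,0],100],
  [[0,0,0],[0,0,0],100],
  [[0,0,0],[0,0,0],100],
  [[0,0,0],[0,0,0],100],
])

```text
time: 28.4
ee_pos: [0.4232, -0.2581, 0.1515]
tcp_rot: [179.9, 0.0, 157.9]
wrist_force: [-0.0, 0.4, -0.1]
opening: 0.0855
grasp_force: 0.0
```

```bash
python3 - <<'E'
from h import *
print(get_obs()["time"],go((.4232,-.2587),157.9,.004))
for c in ("top","wrist"):
  p,_=look(c);cv2.imwrite(f"pics/{c}6.png",p[:,:,::-1])
  for n,xy in {"dark_cheek_mid":(.505,-.04),"board":(.505,-.04),"red_core_mid":(.542,-.05),"blue_core_mid":(.4675,-.0273),"orange_cheek_mid":(.4245,-.2588)}.items():
    P=near(n,c,xy); print(c,n,P is None or (rect(P),len(P)))
p,_=look("top");cv2.imwrite("pics/t6.png",cv2.resize(p[200:300,340:440,::-1],(600,600),interpolation=cv2.INTER_CUBIC))
E
```

```text
28.4 ('turn z 0.03  shift [-0.0002 -0.0006  0.1475]', 'at', array([ 0.4232, -0.2581,  0.1515]), array([1.7991e+02, 2.0000e-02, 1.5793e+02]))
top dark_cheek_mid (array([506.5, -39.6,  49.2,  31.2,  71.7,  37.8]), 280)
top board (array([505.7, -39.9, 163.7,  80.2, -18.7,  18.2]), 1248)
top red_core_mid (array([542.4, -51.2,  49.7,  41.5,  72. ,  63.7]), 438)
top blue_core_mid (array([468.7, -27. ,  50.3,  41.2,  72.7,  63.6]), 443)
top orange_cheek_mid (array([ 424.7, -258.4,  119.8,   50.7,  -22. ,   19.5]), 1015)
wrist dark_cheek_mid (array([496.8, -57.9, 119.4,  15.6, -17.8,  37.5]), 4411)
wrist board (array([496.9, -58.4, 164.9,  46.2, -17.6,  18.5]), 9099)
wrist red_core_mid (array([531.6, -76. ,  41.9,   3.3, -18.4,  56.2]), 1492)
wrist blue_core_mid (array([462.1, -52.8,  31.7,   2.5, -17.1,  41.9]), 295)
wrist orange_cheek_mid (array([ 421.4, -259.7,  119.5,   50.1,  -22.1,   20.3]), 10962)
```

View pics/t6.png

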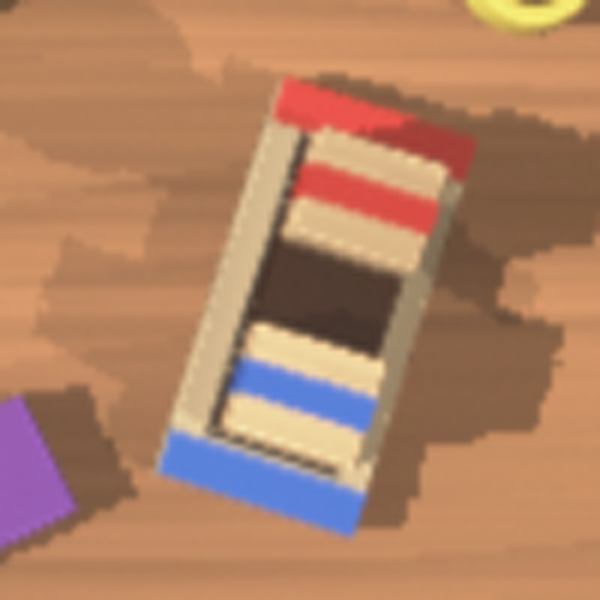

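The stack shows red and blue cores at their matching ends, spaced 77.6 mm centre to centre (ideal 78) with the slot open. Next I grasp the orange cheek.

Emit:
servo_tool([
  [[0,0,0],[-0.0002,0,0.035],100],
  [[0,0,0],[0,0,0.035],100],
  [[0,0,0],[0,0,0.035],100],
  [[0,0,0],[0,0,0.025],100],
  [[0,0,0],[0,0,0.01],100],
  [[0,0,0],[0,0,0],100],
  [[0,0,0],[0,0,0],100],
  [[0,0,0],[0,0,0],100],
])

```text
time: 29.85
ee_pos: [0.4244, -0.2593, 0.0133]
tcp_rot: [180.0, 0.2, 157.9]
wrist_force: [0.8, -0.4, 0.7]
opening: 0.085
grasp_force: 0.0
```

Emit:
servo_tool([
  [[0,0,0],[0.0003,0,0.008],100],
  [[0,0,0],[0,0,0.001],100],
  [[0,0,0],[0,0,0],100],
  [[0,0,0],[0,0,0],40],
  [[0,0,0],[0,0,0],40],
  [[0,0,0],[0,0,0],40],
  [[0,0,0],[0,0,0],40],
  [[0,0,0],[0,0,0],40],
  [[0,0,0],[0,0,0],40],
], force=40)

```text
time: 30.75
ee_pos: [0.4234, -0.2587, 0.003]
tcp_rot: [179.9, 0.1, 157.9]
wrist_force: [-0.8, -0.0, 6.0]
opening: 0.0488
grasp_force: 42.5
```

Emit:
servo_tool([
  [[0,0,0],[0,0,-0.02],40],
  [[0,0,0],[0,0,-0.04],40],
  [[0,0,0],[0,0,-0.04],40],
  [[0,0,-3.7],[0,0,-0.03],40],
  [[0,0,0],[-0.0013,0.0389,0],40],
  [[0,0,0],[-0.0013,0.0389,0],40],
  [[0,0,0],[-0.0013,0.0389,0],40],
  [[0,0,0],[-0.0013,0.0389,0],40],
  [[0,0,0],[-0.0013,0.0389,0],40],
  [[0,0,0],[-0.0013,0.0389,0],40],
  [[0,0,0],[0,0,0],40],
  [[0,0,0],[0,0,0],40],
])

```text
time: 31.95
ee_pos: [0.5039, -0.039, 0.1323]
tcp_rot: [180.0, -0.0, 161.7]
wrist_force: [0.3, -1.5, -2.0]
opening: 0.0493
grasp_force: 42.0
```

Emit:
servo_tool([
  [[0,0,0],[0,0,0],40],
  [[0,0,0],[0,0,0],40],
])

```text
time: 32.15
ee_pos: [0.5038, -0.0406, 0.1328]
tcp_rot: [179.9, 0.0, 161.5]
wrist_force: [-0.4, 0.6, -0.6]
opening: 0.0488
grasp_force: 42.0
```

```bash
python3 - <<'E'
from h import *
print(get_obs()["time"],go((.5045,-.0396),161.6,.067))
look("top");P=near("orange_cheek_mid","top",(.505,-.04)); print(P is None or (rect(P),len(P)))
E
```

```text
32.15 ('turn z -0.07  shift [-0.0004  0.0012  0.0658]', 'at', array([ 0.5038, -0.0406,  0.1328]), array([1.7994e+02, 3.0000e-02, 1.6153e+02]))
(array([505. , -40.3, 119.2,  50.4, -18.3, 149.3]), 685)
```

Emit:
servo_tool([
  [[0,0,0],[-0.0003,0.0005,0.03],40],
  [[0,0,0],[0,0,0.02],40],
  [[0,0,0],[0,0,0.009],40],
  [[0,0,0],[0,0,0],40],
  [[0,0,0],[0,0,0],40],
  [[0,0,0],[0,0,0],40],
  [[0,0,0],[0,0,0],40],
])

```text
time: 32.95
ee_pos: [0.5052, -0.0393, 0.0749]
tcp_rot: [179.9, 0.1, 161.6]
wrist_force: [-0.6, 0.3, -1.1]
opening: 0.0493
grasp_force: 42.0
```

```bash
python3 - <<'E'
from h import *
print(get_obs()["time"],go((.5045,-.0396),161.6,.067))
look("top");P=near("orange_cheek_mid","top",(.505,-.04)); print(P is None or (rect(P),len(P)))
E
```

```text
32.95 ('turn z 0.01  shift [ 0.0006 -0.0005  0.0079]', 'at', array([ 0.5052, -0.0393,  0.0749]), array([1.7991e+02, 1.3000e-01, 1.6161e+02]))
(array([506.7, -38.2, 120.1,  49.5, -17.9,  91.4]), 561)
```

Emit:
servo_tool([
  [[0,0,0],[0.0003,-0.0003,0.006],40],
  [[0,0,0],[0,0,0.0015],40],
  [[0,0,0],[0,0,0],40],
  [[0,0,0],[0,0,0],40],
  [[0,0,0],[0,0,0],40],
])

```text
time: 33.55
ee_pos: [0.5044, -0.0395, 0.067]
tcp_rot: [179.9, 0.1, 161.6]
wrist_force: [-1.6, 0.4, 5.6]
opening: 0.049
grasp_force: 42.8
```

Emit:
servo_tool([
  [[0,0,0],[0,0,0],85],
  [[0,0,0],[0,0,0],85],
  [[0,0,0],[0,0,0],85],
  [[0,0,0],[0,0,0],85],
  [[0,0,0],[0,0,-0.02],85],
  [[0,0,0],[0,0,-0.03],85],
  [[0,0,0],[0,0,-0.04],100],
  [[0,0,0],[0,0,-0.04],100],
  [[0,0,0],[0,0,0],100],
  [[0,0,0],[0,0,0],100],
  [[0,0,0],[0,0,0],100],
])

```text
time: 34.65
ee_pos: [0.5037, -0.0395, 0.1952]
tcp_rot: [180.0, -0.0, 161.6]
wrist_force: [-0.6, -0.4, 0.2]
opening: 0.085
grasp_force: 0.0
```

```bash
python3 - <<'E'
from h import *
print(get_obs()["time"],np.round(get_obs()["ee_pos"],4))
for c in ("top","wrist"):
  p,_=look(c);cv2.imwrite(f"pics/{c}7.png",p[:,:,::-1])
  for n,xy in {"board":(.505,-.04),"orange_cheek_mid":(.505,-.04),"weight_mid":(.6985,.002)}.items():
    P=near(n,c,xy)
    if P is None: print(c,n,None);continue
    print(c,n,rect(P),rect(P,.025) if n[0]=='w' else '',len(P))
    if n[0]=='w': print(rect(P,.064,.003),rect(P,.045,.03))
E
```

```text
34.65 [ 0.5037 -0.0395  0.1952]
top board [506.  -39.2 164.3  79.5 -18.1  18.1]  808
top orange_cheek_mid [506.1 -38.9 120.5  49.9 -18.2  83.7]  798
top weight_mid [698.1   1.7  60.4  16.1  -8.7  64.2] [698.1   1.8  84.   45.3  -9.4  24.5] 680
[698.    1.6  60.4  15.9  -9.4  64.3] [698.9   1.8  85.7  45.7  -9.5  25.9]
wrist board None
wrist orange_cheek_mid [504.  -39.2 120.4  50.1 -18.3  85. ]  12442
wrist weight_mid [692.    2.6  53.4  16.4  -9.2  64.7] [696.1   1.8  85.1  45.9  -9.2  26.3] 3977
[691.3   2.8  51.3  16.4  -9.2  66. ] [696.1   1.8  85.1  45.9  -9.2  27.1]
```

View pics/wrist7.png

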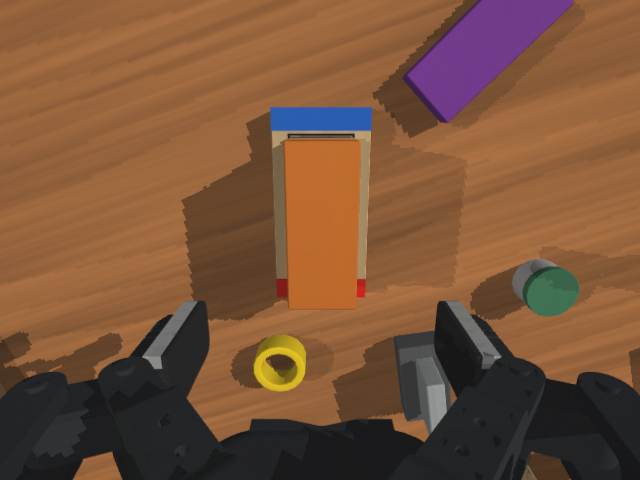

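The orange cheek lies flush on the stack, and the board margins look even from the blue end at (320,118) to the red end at (320,288). Now the weight.

Emit:
servo_tool([
  [[0,0,-4.55],[0,0,0],100],
  [[0,0,-4.55],[0,0,0],100],
  [[0,0,0],[-0.0368,0.0144,0],100],
  [[0,0,0],[-0.0368,0.0144,0],100],
  [[0,0,0],[-0.0368,0.0144,0],100],
  [[0,0,0],[-0.0368,0.0144,0],100],
  [[0,0,0],[-0.0368,0.0144,0],100],
  [[0,0,0],[0,0,0.035],100],
  [[0,0,0],[0,0,0.035],100],
  [[0,0,0],[0,0,0],100],
  [[0,0,0],[0,0,0],100],
  [[0,0,0],[0,0,0],100],
])

```text
time: 36.25
ee_pos: [0.698, 0.0018, 0.1296]
tcp_rot: [179.9, 0.2, 170.7]
wrist_force: [0.1, 0.8, -0.2]
opening: 0.0855
grasp_force: 0.0
```

```bash
python3 - <<'E'
from h import *
print(get_obs()["time"],go((.697,.0017),170.7,.032))
p,_=look("wrist");cv2.imwrite("pics/w8.png",p[:,:,::-1])
P=near("weight_mid","wrist",(.697,.002));print(P is None or (rect(P,.025),rect(P,.064)))
E
```

```text
36.25 ('turn z 0.00  shift [ 0.0009 -0.0002  0.0976]', 'at', array([0.698 , 0.0018, 0.1296]), array([179.91,   0.24, 170.7 ]))
(array([696. ,   1.9,  83.9,  46.1,  -9.3,  25.4]), array([695.8,   2. ,  59.9,  15.9,  -9.4,  65.3]))
```

View pics/w8.png

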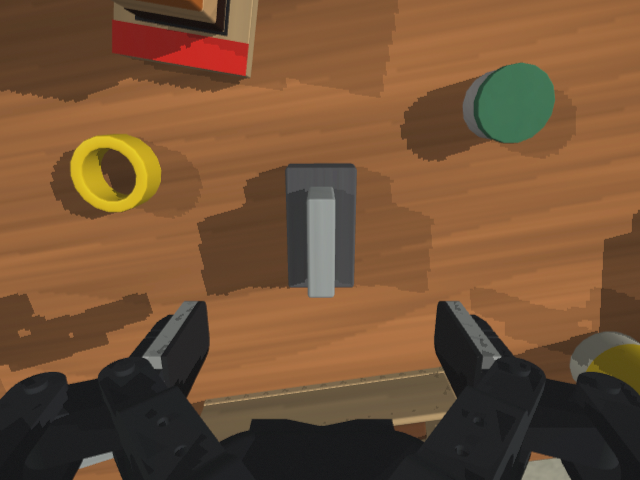

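The weight is centred between the fingers at (320,225), and the tin at (510,100) and tape at (115,173) are clear.

Emit:
servo_tool([
  [[0,0,0],[0.0006,0,0.035],100],
  [[0,0,0],[0,0,0.03],100],
  [[0,0,0],[0,0,0.02],100],
  [[0,0,0],[0,0,0.003],100],
  [[0,0,0],[0,0,0],100],
  [[0,0,0],[0,0,0],100],
  [[0,0,0],[0,0,0],100],
])

```text
time: 37.05
ee_pos: [0.6978, 0.002, 0.0408]
tcp_rot: [179.9, 0.2, 170.7]
wrist_force: [0.5, 0.3, 0.4]
opening: 0.0854
grasp_force: 0.0
```

Emit:
servo_tool([
  [[0,0,0],[0.0003,0,0.008],100],
  [[0,0,0],[0,0,0],100],
  [[0,0,0],[0,0,0],100],
  [[0,0,0],[0,0,0],5],
  [[0,0,0],[0,0,0],5],
  [[0,0,0],[0,0,0],5],
  [[0,0,0],[0,0,0],5],
  [[0,0,0],[0,0,0],5],
  [[0,0,0],[0,0,0],5],
  [[0,0,0],[0,0,0],5],
  [[0,0,0],[0,0,0],5],
  [[0,0,0],[0,0,0],5],
], force=70)

```text
time: 38.25
ee_pos: [0.6966, 0.0018, 0.0308]
tcp_rot: [180.0, 0.1, 170.7]
wrist_force: [-1.6, -3.4, 2.2]
opening: 0.0152
grasp_force: 69.6
```

Emit:
servo_tool([
  [[0,0,0],[0,0,-0.02],5],
  [[0,0,0],[0,0,-0.03],5],
  [[0,0,0],[0,0,-0.03],5],
  [[0,0,0],[0,0,-0.03],5],
  [[0,0,0],[0,0,-0.015],5],
  [[0,0,4.55],[0,0,0],5],
  [[0,0,4.55],[0,0,0],5],
  [[0,0,0],[0,0,0],5],
  [[0,0,0],[0,0,0],5],
])

```text
time: 39.15
ee_pos: [0.696, 0.0022, 0.1541]
tcp_rot: [180.0, -0.1, 161.8]
wrist_force: [0.1, -0.9, -8.3]
opening: 0.0149
grasp_force: 69.4
```

Emit:
servo_tool([
  [[0,0,0],[0.0141,-0.0083,0],5],
  [[0,0,0],[0.0282,-0.0167,0],5],
  [[0,0,0],[0.0282,-0.0167,0],5],
  [[0,0,0],[0.0282,-0.0167,0],5],
  [[0,0,0],[0.0282,-0.0167,0],5],
  [[0,0,0],[0.0282,-0.0167,0],5],
  [[0,0,0],[0.0141,-0.0083,0],5],
  [[0,0,0],[0,0,0],5],
  [[0,0,0],[0,0,0],5],
  [[0,0,0],[0,0,0],5],
])

```text
time: 40.15
ee_pos: [0.5048, -0.0395, 0.1552]
tcp_rot: [179.9, 0.1, 161.7]
wrist_force: [0.2, -0.0, -8.6]
opening: 0.0152
grasp_force: 69.6
```

```bash
python3 - <<'E'
from h import *
print(get_obs()["time"],go((.5045,-.0396),161.6,.1158))
p,_=look("top")
for n,xy in {"orange_cheek_mid":(.505,-.04),"weight_mid":(.505,-.04)}.items():
    P=near(n,"top",xy);print(n,P is None or (rect(P),np.round(np.percentile(P[:,2],[5,50,95]),3)))
E
```

```text
40.15 ('turn z 0.07  shift [ 0.0003 -0.0002  0.0394]', 'at', array([ 0.5048, -0.0395,  0.1552]), array([1.7992e+02, 5.0000e-02, 1.6167e+02]))
orange_cheek_mid (array([505.7, -39. , 119.5,  49.6, -18.5,  83.5]), array([0.066, 0.083, 0.087]))
weight_mid (array([505.1, -38.2,  79.8,  44.7, -19.3, 149.6]), array([0.135, 0.149, 0.188]))
```

Emit:
servo_tool([
  [[0,0,0],[0,0,0.018],5],
  [[0,0,0],[0,0,0.012],5],
  [[0,0,0],[0,0,0.003],5],
  [[0,0,0],[0,0,0],5],
  [[0,0,0],[0,0,0],5],
  [[0,0,0],[0,0,0],5],
])

```text
time: 40.9
ee_pos: [0.5047, -0.0396, 0.1231]
tcp_rot: [179.9, 0.1, 161.6]
wrist_force: [0.7, -0.2, -8.3]
opening: 0.0154
grasp_force: 69.4
```

Emit:
servo_tool([
  [[0,0,0],[0,0,0.004],5],
  [[0,0,0],[0,0,0.002],5],
  [[0,0,0],[0,0,0.001],5],
  [[0,0,0],[0,0,0],5],
  [[0,0,0],[0,0,0],5],
  [[0,0,0],[0,0,0],5],
])

```text
time: 41.5
ee_pos: [0.5044, -0.0396, 0.1155]
tcp_rot: [179.9, 0.1, 161.6]
wrist_force: [-1.0, -0.1, -8.1]
opening: 0.0152
grasp_force: 69.7
```

Still hanging (−8 N), so I ease down by half millimetres.

Emit:
servo_tool([
  [[0,0,0],[0,0,0.0005],5],
  [[0,0,0],[0,0,0.0005],5],
  [[0,0,0],[0,0,0],5],
  [[0,0,0],[0,0,0],5],
])

```text
time: 41.9
ee_pos: [0.5044, -0.0396, 0.1147]
tcp_rot: [179.9, 0.1, 161.6]
wrist_force: [-2.0, -1.0, -4.0]
opening: 0.0151
grasp_force: 70.2
```

Emit:
servo_tool([
  [[0,0,0],[0,0,0.0005],5],
  [[0,0,0],[0,0,0],5],
  [[0,0,0],[0,0,0],5],
])

```text
time: 42.2
ee_pos: [0.5045, -0.0396, 0.1147]
tcp_rot: [179.9, 0.1, 161.6]
wrist_force: [-4.6, 0.0, 5.6]
opening: 0.015
grasp_force: 71.5
```

Emit:
servo_tool([
  [[0,0,0],[0,0,0],30],
  [[0,0,0],[0,0,0],60],
  [[0,0,0],[0,0,0],60],
  [[0,0,0],[0,0,0],60],
  [[0,0,0],[0,0,0],60],
  [[0,0,0],[0,0,-0.02],60],
  [[0,0,0],[0,0,-0.03],60],
  [[0,0,0],[0,0,-0.04],60],
  [[0,0,0],[0,0,-0.04],60],
  [[0,0,0],[0,0,0],60],
])

```text
time: 43.2
ee_pos: [0.5056, -0.0399, 0.2494]
tcp_rot: [179.8, 0.5, 161.6]
wrist_force: [0.5, 0.7, -0.4]
opening: 0.051
grasp_force: 0.0
```

Emit:
servo_tool([
  [[0,0,0],[0,-0.04,0],60],
  [[0,0,0],[0,-0.04,0],60],
  [[0,0,0],[0,-0.04,0],60],
  [[0,0,0],[0,-0.04,0],60],
  [[0,0,0],[0,-0.04,0],60],
  [[0,0,0],[0,0,0],60],
  [[0,0,0],[0,0,0],60],
  [[0,0,0],[0,0,0],60],
])

```text
time: 44.0
ee_pos: [0.4413, -0.229, 0.2434]
tcp_rot: [179.9, 0.0, 161.6]
wrist_force: [0.0, -0.4, -0.1]
opening: 0.0513
grasp_force: 0.0
```

```bash
python3 - <<'E'
from h import *
print(get_obs()["time"])
p,_=look("top");cv2.imwrite("pics/t9.png",cv2.resize(p[190:310,330:450,::-1],(600,600),interpolation=cv2.INTER_CUBIC))
for n,xy in {"board":(.505,-.04),"orange_cheek_mid":(.505,-.04),"weight_mid":(.505,-.04)}.items():
    P=near(n,"top",xy);print(n,P is None or rect(P),rect(P,.109) if n[0]=='w' else '')
for n in ["tin_mid","tape_mid"]:
    k=calibration("top");r=mark_of(n,"top")[0];print(n,np.round(k["R"].T@(np.array(r["xyz"])-k["t"]),3))
p,_=look("wrist");s,_=look("scene")
cv2.imwrite("pics/s9.png",np.hstack([cv2.resize(s[180:300,160:320,::-1],(480,360),interpolation=cv2.INTER_CUBIC),cv2.resize(p[:,:,::-1],(320,240)).__class__((360,320,3),np.uint8)*0+cv2.copyMakeBorder(cv2.resize(p[:,:,::-1],(320,240)),60,60,0,0,0)]))
E
```

```text
44.0
board [506.  -39.3 164.4  79.7 -18.1  18. ] 
orange_cheek_mid [506.2 -39.  119.5  49.7 -18.4  83.5] 
weight_mid [506.3 -39.5  59.5  16.2 -17.8 148.1] [506.6 -39.6  84.1  46.2 -18.2 108.4]
tin_mid [0.64  0.123 0.017]
tape_mid [ 0.637 -0.125  0.013]
```

View pics/t9.png

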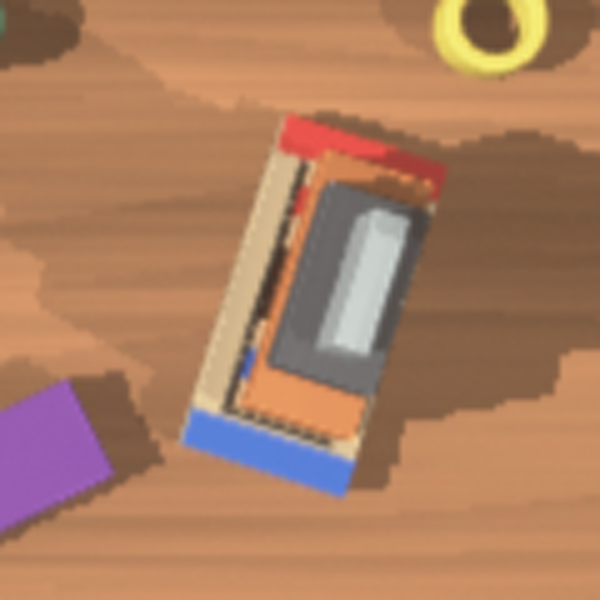

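View pics/s9.png

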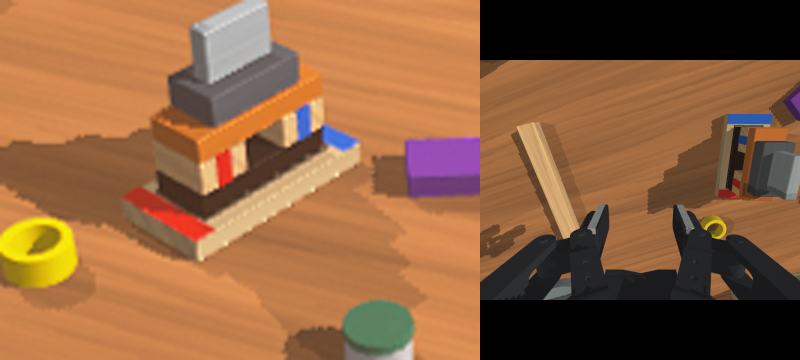

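The top view shows the stack square inside the outline and the weight centred at about (350,285). The scene view shows flush faces at (240,160), an open slot and the plate up. The tin and tape have not moved, so I hand in.

```bash
python3 -c "
from workcell import job_done
print(job_done())"
```

```text
the job is handed in; nothing more can be done
None
```

The mallet head is stacked in the order asked and the job is handed in at about 44 s: from the top camera the orange cheek and the steel weight sit within about 1 mm of the board's centre and square to it, the handle slot is open, and the tin and tape have not moved.

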